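# Strip the test stack and put its parts away

### The arm

A 6-joint arm with a two-finger parallel gripper is mounted at the origin on the work surface. World frame = base frame: x ahead of the robot, y to its left, z up, the work surface at z = 0. Lengths are in m, angles in degrees, forces in N, time in s.
With the tool pointing down it reaches from about 0.4 to 0.825 m from the base axis. Payload 7 kg.
Tool frame: the origin (TCP) lies on the centre line of the jaws, within the pads' length; the fingertips stand 14 mm ahead of it and the grasp point (between the pads) lies 5 mm behind it; z points along the fingers, y is the line along which they close (so a half turn about z gives the same grasp; the last joint's range is limited). The gripper opens to 88 mm and grips with 3 to 60 N. Pads are 19 mm wide; open, the fingers measure 130 mm over their backs; the gripper's body (78 mm by 193 mm) begins 47 mm behind the grasp point.
Start: joints at [-55.972, 20.546, 0.682, 0, -70.136, -16.507], TCP at [0.203, -0.644, 0.241] pointing down, gripper open.
Joint ranges: [-176.03, 176.03], [-82.01, 121.73], [-58.28, 71.71], [-173.87, 95.51], [-174.79, -0.11], [-173.66, 173.66]. Speed limits (degrees/s): [136.94, 136.94, 172.46, 180, 180, 180].

### API

Orientations are given as [roll, pitch, yaw] about the fixed x, y, z axes, in that order (R = Rz(yaw) Ry(pitch) Rx(roll)).
In Python, from plant import r gives the robot as it stands.
- The arm moves only by the tool send_rows, never from a script. Its argument "steps" is a list of rows, each an object with "dp": the shift along the tool's x, y, z in mm, a list of three; "roll": the turn about the tool's z in rad; "jaw": the opening in per cent of the stroke, from 0 (shut) to 100 (fully open). In form: [{"dp": [tx, ty, tz], "roll": roll, "jaw": jaw}, ...]. A call has 1 to 5 rows; each row is the pose to reach, as a shift and turn from the pose commanded when the call began, along the tool's axes at that moment; what a row does not reach only later rows make up. A row lasts 1/8 s, in which the tool goes at most 62.5 mm and 10.7 degrees, less where a joint would pass 70% of its speed; a pose out of reach is approached as far as the arm can. A call with a gripper value outside its range is refused whole. The fingers move at their own pace and stop on an object; "newtons" is the grip in N (left out, the last holds). Time passes only in rows, so rows that repeat a pose let the fingers close. It gives the time, the measured TCP pose, the force, the opening and the grip force at its end, in the units of the state.
- r.get_state(): the state, without advancing time (a new reading comes with each control period).
- r.capture(name): name is "scene" or "top" or "wrist"; returns a dict with "image" (384x512x3 uint8, blue, green, red), "K" (3x3 intrinsics, pixels), "rvec" (rotation vector, rad) and "tvec" (3), from world to camera coordinates, as OpenCV has them. Camera axes: x right, y down, z forward; pixel columns grow to the right and rows downward; lengths in m; the calibration is good to about 2 mm. A picture is of the moment at which its call begins. There is no depth.
- r.close_job(): hands the job in; it is judged then, once.
The state is a dict: "time_s": time; "joints": joint angles; "qd": joint speeds; "joint_torque": joint torques, N m; "tcp_pos": TCP position; "eef_rot": TCP orientation; "contact_force": force on the tool from outside, world axes, zero at the start; "moment": the same for the moment, N m; "gripper_width": finger opening in m; "gripper_force": force on a finger pad.
Only numpy, scipy, OpenCV 4.12 (cv2) and the standard library are available. Lean on these libraries where they do the work, as an engineer would, in place of code of your own. Each camera call takes 0.05 s, during which the arm holds its last target. There are 200 camera calls.

### The job

Take the stack on the yellow test unit apart from the top down and put each part away in turn: the sensor upright into the metal canister, lowered until it rests on the packing, then the collar down over the post, the square block flat into the square tray, and last the round flange flat into the round tray. Set each part down gently, never letting it drop, and leave the screwdriver and the bottle where they are.

Things in the scene. Friction and masses are not known exactly. Their poses are not given: they have to be found in the camera images.
- sensor: Sensor, the top part of the stack, standing upright on the collar; about 0.2 kg. Round steel foot 44 mm in diameter and 18 mm high, above it a smooth black round stem 30 mm in diameter, 110 mm high over all. Origin: centre of the underside of the foot; z up its axis.
- collar: Collar, second from the top: white plastic ring, outer diameter 50 mm, bore 36 mm straight through, 34 mm high; about 0.1 kg. Origin: centre of its underside; z along its axis.
- block: Square steel adapter block, third from the top: 54 x 54 mm, 30 mm high; about 0.25 kg. Origin: centre of its underside; x and y parallel to its sides, z up.
- flange: Round dark steel flange, the bottom part of the stack: disc 68 mm in diameter, 28 mm high; about 0.35 kg. Origin: centre of its underside; z up. It stands on the fixed yellow test unit, a flat square box 120 x 120 mm and 40 mm high centred within 3 mm under it. The parts lie loosely on one another, centred within 3 mm each, nothing is screwed or interlocked.
- canister: Place of the sensor: fixed opaque round metal canister, open on top, outer diameter 78 mm, wall 3 mm, rim 85 mm above the table. Inside is a firm flat packing whose top lies somewhere between 20 and 50 mm above the table, different each time and not reported; the sensor's stem always ends up above the rim. Origin: centre of the underside, on the table; z up.
- post: Place of the collar: fixed steel post 18 mm in diameter standing on a round base 84 mm in diameter and 6 mm thick; the post's top is 55 mm above the table, slightly tapered at the tip. The collar is to lie on the base. Origin: centre of the base's underside, on the table; z up.
- square_tray: Place of the block: fixed low square wooden tray, 78 x 78 mm outside, 72 x 72 mm inside, floor 4 mm and rim 12 mm above the table. It may stand up to 0.4 rad askew, so the block must be turned to match within about 0.4 rad. Origin: centre of its underside, on the table; x and y parallel to its sides.
- round_tray: Place of the flange: fixed low round wooden tray, 96 mm outside and 90 mm inside diameter, floor 4 mm and rim 12 mm above the table. Origin: centre of its underside, on the table; z up.
- screwdriver: Bystander: loose screwdriver 170 mm long lying roughly across the far side of the table, beyond the work, its tip pointing to +y. To be left alone. Origin: underside near its middle; x along the shaft towards the tip.
- bottle: Bystander: small white bottle with a black cap, 40 mm in diameter and 60 mm high, standing on the far side of the table. To be left alone. Origin: centre of its underside.

How it is judged:
By the outcome, as a careful person would: the job done as asked, in the order asked, and still so for the second after the job is handed in, with the robot touching nothing.
It also fails if it takes over 115 s, if anything falls off the work surface, if the arm or the gripper's body presses on something with over 40 N, if the wrist force passes 120 N, or if a joint passes its speed limit or range.

## Working session

There is one attempt and no reset: what is moved stays moved. The work goes in short steps, Python scripts to look and compute and a tool call to move; the robot and the scene stay as the last step left them, time stands still between calls to the robot, and variables do not carry over. Pictures are saved under pics/ and viewed, at most 14 in all, crops included, and the job is handed in when it is done.

Besides the shell and the picture viewer there is one more tool, called after "Call:" by a JSON object that holds its "method" and its "body". send_rows: Moves the arm, as the interface text tells. Its arguments: {"type":"object","properties":{"steps":{"type":"array","items":{"type":"object","properties":{"dp":{"type":"array","items":{"type":"number"}},"roll":{"type":"number"},"jaw":{"type":"number"}}}},"newtons":{"type":"number"}},"required":["steps"]}

```bash
ls; mkdir -p pics; python3 - <<'E'
from plant import r
import cv2,numpy as np
s=r.get_state(); print(s)
a=[]
for n in("scene","top"):
    c=r.capture(n); cv2.imwrite(f"pics/{n}0.png",c["image"]); np.savez(f"pics/{n}0.npz",**c)
    R=cv2.Rodrigues(c["rvec"])[0]; print(n,c["K"].tolist(),(-R.T@np.ravel(c["tvec"])).round(3),R.round(2).tolist())
E
```

```text
pics
{'time_s': 0.0, 'joints': array([-5.59745485e+01,  2.05909409e+01,  6.33612234e-01, -2.01440809e-02,
       -7.01356778e+01, -1.65089233e+01]), 'qd': array([-0.07852693,  0.16204816, -0.06703897, -0.05819327,  0.07677908,
        0.06186549]), 'joint_torque': array([-4.32962734e-04, -5.82717025e+01,  2.93055689e+01,  6.99732721e+00,
        6.94759452e-03, -1.13790884e-04]), 'tcp_pos': array([ 0.20301986, -0.6432546 ,  0.23962694]), 'eef_rot': array([ 1.79905446e+02, -8.27564117e-03, -1.62490325e+02]), 'contact_force': array([-1.02298619, -0.18928959,  0.21793225]), 'moment': array([-0.02780947, -0.00449517, -0.04055387]), 'gripper_force': 0.0, 'gripper_width': 0.08762955762727097}
scene [[376.15638262097167, 0.0, 262.31065869336413], [0.0, 376.15638262097167, 194.90523912584223], [0.0, 0.0, 1.0]] [1.318 0.011 0.639] [[-0.05, 1.0, 0.02], [0.61, 0.04, -0.79], [-0.79, -0.03, -0.61]]
top [[377.15377549907413, 0.0, 264.8121470013876], [0.0, 377.15377549907413, 190.0414084638775], [0.0, 0.0, 1.0]] [0.443 0.008 0.995] [[0.01, -1.0, 0.01], [-0.98, -0.01, -0.17], [0.17, -0.0, -0.98]]
```

View pics/scene0.png

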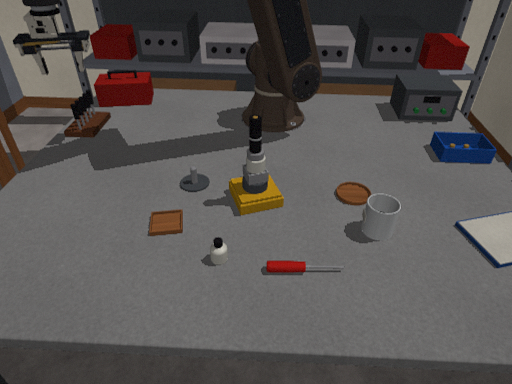

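View pics/top0.png

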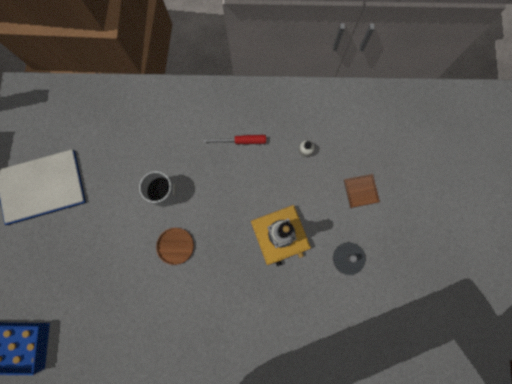

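The scene picture shows the stack at (255,165), canister (380,217), post (195,180), square tray (166,222) and round tray (353,193). In the top view these are stack (283,233), canister rim (156,187), post base (350,259), square tray (362,191) and round tray (176,246).

```bash
cat > h.py <<'E'
import cv2,numpy as np
def cam(c):
    R=cv2.Rodrigues(np.array(c["rvec"],float))[0]; t=np.ravel(c["tvec"]); return np.array(c["K"]),R,t
def ray(c,uv,z):
    K,R,t=cam(c); o=-R.T@t; d=R.T@np.linalg.inv(K)@[uv[0],uv[1],1]; return o+d*(z-o[2])/d[2]
def proj(c,p):
    return cv2.projectPoints(np.array(p,float).reshape(-1,3),np.array(c["rvec"],float),np.array(c["tvec"],float),np.array(c["K"]),None)[0].reshape(-1,2)
def blob(m,box):
    x0,y0,x1,y1=box; k=np.zeros_like(m); k[y0:y1,x0:x1]=m[y0:y1,x0:x1]
    cs=cv2.findContours(k,cv2.RETR_EXTERNAL,cv2.CHAIN_APPROX_NONE)[0]
    return max(cs,key=cv2.contourArea)
def circ(c,ct,z):
    """circle fit of hull contour cast onto plane z"""
    P=np.array([ray(c,p,z)[:2] for p in cv2.convexHull(ct).reshape(-1,2)],np.float32)
    (x,y),(a,b),_=cv2.fitEllipse(P); return np.round([x,y,a,b],4)
def rect(c,ct,z):
    P=np.array([ray(c,p,z)[:2] for p in ct.reshape(-1,2)],np.float32)
    return cv2.minAreaRect(P)
E
python3 - <<'E'
from h import *
c=dict(np.load("pics/top0.npz")); im=c["image"]; hsv=cv2.cvtColor(im,cv2.COLOR_BGR2HSV)
H,S,V=cv2.split(hsv)
print(hsv[259,340],hsv[270,380],hsv[187,143],hsv[187,156],hsv[246,176],hsv[191,362])
br=((S>90)&((H<20)|(H>170))).astype(np.uint8)
print("round",circ(c,blob(br,(150,220,205,275)),.012))
print("square",rect(c,blob(br,(335,165,390,215)),.012))
ye=((S>120)&(H>15)&(H<30)).astype(np.uint8)
print("box",rect(c,blob(ye,(240,195,320,270)),.04))
g=im.max(2)
print("post",circ(c,blob((g<85).astype(np.uint8),(328,236,374,282)),.006), g[255:262,325:378].tolist()[3])
print("can",circ(c,blob((g>130).astype(np.uint8),(130,160,185,215)),.085), g[187,130:185].tolist())
cr=np.hstack([cv2.resize(im[y-32:y+32,x-32:x+32],None,fx=6,fy=6,interpolation=cv2.INTER_CUBIC) for x,y in((283,233),(156,187))])
cv2.imwrite("pics/crop1.png",cr)
s=dict(np.load("pics/scene0.npz"))["image"]
E
```

```text
[114  19  67] [ 45   5 108] [ 0  0 61] [135  24  21] [ 12 151 108] [ 12 137 110]
round [0.468  0.2335 0.0932 0.0947]
square ((0.6182609796524048, -0.25201407074928284), (0.0747477263212204, 0.07710176706314087), 12.266974449157715)
box ((0.49482476711273193, -0.0381595715880394), (0.12652327120304108, 0.11767759919166565), 21.395938873291016)
post [ 0.4423 -0.2159  0.0826  0.0851] [107, 108, 105, 107, 106, 106, 103, 88, 72, 68, 67, 65, 67, 66, 68, 67, 62, 65, 63, 67, 64, 65, 68, 69, 81, 96, 114, 115, 118, 117, 112, 89, 59, 44, 44, 44, 50, 60, 70, 65, 72, 93, 103, 106, 103, 100, 101, 105, 101, 106, 105, 102, 104]Traceback (most recent call last):
  File "<stdin>", line 12, in <module>
  File "h.py", line 15, in circ
    (x,y),(a,b),_=cv2.fitEllipse(P); return np.round([x,y,a,b],4)
                  ~~~~~~~~~~~~~~^^^
cv2.error: OpenCV(4.12.0) /io/opencv/modules/imgproc/src/shapedescr.cpp:361: error: (-201:Incorrect size of input array) There should be at least 5 points to fit the ellipse in function 'fitEllipseNoDirect'
```

```bash
python3 - <<'E'
from h import *
c=dict(np.load("pics/top0.npz")); im=c["image"]
g=im.max(2)
print(g[187,130:185].tolist())
cr=np.hstack([cv2.resize(im[y-32:y+32,x-32:x+32],None,fx=6,fy=6,interpolation=cv2.INTER_CUBIC) for x,y in((283,233),(156,187))])
cv2.imwrite("pics/crop1.png",cr)
E
```

```text
[105, 104, 107, 105, 105, 109, 107, 105, 117, 137, 113, 74, 63, 61, 65, 62, 61, 48, 29, 15, 18, 15, 19, 11, 19, 6, 21, 16, 22, 18, 25, 22, 27, 23, 20, 19, 22, 16, 53, 99, 101, 83, 71, 75, 71, 65, 63, 62, 65, 63, 63, 68, 64, 66, 62]
```

View pics/crop1.png

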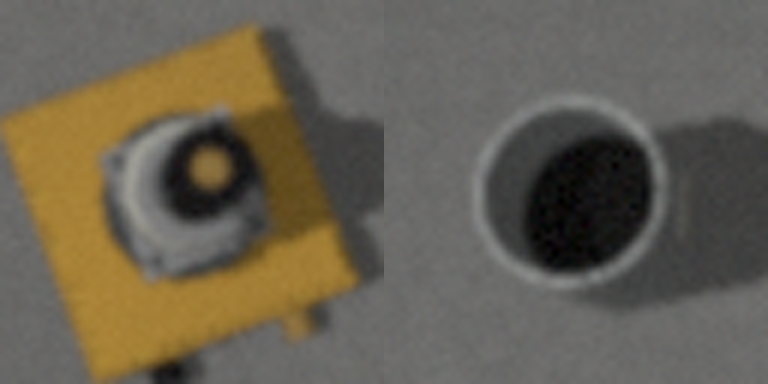

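The left crop shows the yellow unit corners at about (0,118), (255,25), (355,280) and (100,380), with the gold sensor top at (210,168). In the right crop the canister rim ellipse spans x 473–667 and y 93–288.

```bash
cat >> h.py <<'E'
def dp(s,tx,ty,tz,yaw=None):
    y=np.radians(s["eef_rot"][2]); d=np.array([tx,ty,tz])-s["tcp_pos"]
    X=np.array([np.cos(y),np.sin(y),0]);Y=np.array([np.sin(y),-np.cos(y),0])
    roll=0 if yaw is None else -(np.radians(yaw)-y)
    print("dp",np.round([d@X*1e3,d@Y*1e3,-d[2]*1e3],1),"roll",round((roll+np.pi/2)%np.pi-np.pi/2,3))
E
python3 - <<'E'
from h import *
from plant import r
c=dict(np.load("pics/top0.npz"))
print("sensor",ray(c,(285.5,228.5),.242),"can",ray(c,(154.5,186.2),.085),"box",ray(c,(280.1,234),.04))
s=r.get_state()
p=ray(c,(285.5,228.5),.242); dp(s,p[0],p[1],.33,-159)
E
```

```text
sensor [ 0.49871924 -0.03750529  0.242     ] can [0.60925779 0.27428892 0.085     ] box [ 0.49963951 -0.0361726   0.04      ]
dp [-464.3  488.7  -90.3] roll -0.061
```

Call:
{"method": "send_rows", "body": {"steps": [{"dp":[0,0,-60],"roll":0,"jaw":100},{"dp":[-20,20,-90],"roll":0,"jaw":100},{"dp":[-60,63,-90],"roll":-0.06,"jaw":100},{"dp":[-102,107,-90],"roll":-0.06,"jaw":100},{"dp":[-144,151,-90],"roll":-0.06,"jaw":100}], "newtons": 20}}

```text
time_s: 0.72
tcp_pos: [0.2954, -0.4546, 0.3302]
eef_rot: [180.0, -0.0, -159.1]
contact_force: [1.7, 0.4, 0.6]
gripper_width: 0.0876
gripper_force: 0.0
```

```bash
python3 - <<'E'
from h import *
from plant import r
dp(r.get_state(),.4987,-.0375,.33)
E
```

```text
dp [-3.389e+02  3.169e+02  2.000e-01] roll 0.0
```

Call:
{"method": "send_rows", "body": {"steps": [{"dp":[-42,40,0],"roll":0,"jaw":100},{"dp":[-85,80,0],"roll":0,"jaw":100},{"dp":[-127,119,0],"roll":0,"jaw":100},{"dp":[-169,158,0],"roll":0,"jaw":100},{"dp":[-212,198,0],"roll":0,"jaw":100}]}}

```text
time_s: 1.35
tcp_pos: [0.4225, -0.1937, 0.3306]
eef_rot: [180.0, 0.0, -159.0]
contact_force: [1.7, -1.0, 0.6]
gripper_width: 0.0877
gripper_force: 0.0
```

Call:
{"method": "send_rows", "body": {"steps": [{"dp":[-42,40,0],"roll":0,"jaw":100},{"dp":[-85,80,0],"roll":0,"jaw":100},{"dp":[-110,105,0],"roll":0,"jaw":100},{"dp":[-127,119,0],"roll":0,"jaw":100},{"dp":[-127,119,0],"roll":0,"jaw":100}]}}

```text
time_s: 1.98
tcp_pos: [0.4986, -0.0382, 0.3301]
eef_rot: [180.0, -0.1, -159.0]
contact_force: [-0.7, -0.7, -0.1]
gripper_width: 0.0879
gripper_force: 0.0
```

```bash
python3 - <<'E'
from h import *
from plant import r
s=r.get_state();print(s["tcp_pos"],s["eef_rot"],s["contact_force"])
c=r.capture("wrist");np.savez("pics/w1.npz",**c);cv2.imwrite("pics/w1.png",c["image"])
K,R,t=cam(c);print(-R.T@t,R.round(2),K[0,0],proj(c,[[.4987,-.0375,.242]]))
E
```

```text
[ 0.49857971 -0.03824075  0.33007758] [ 1.79991931e+02 -5.81590118e-02 -1.58955268e+02] [-0.69935923 -0.65983056 -0.09783977]
[ 0.42459656 -0.06536024  0.47471391] [[-0.36  0.93 -0.  ]
 [ 0.89  0.34  0.29]
 [ 0.27  0.1  -0.96]] 269.18184319432856 [[255.35929308 203.61941379]]
```

View pics/w1.png

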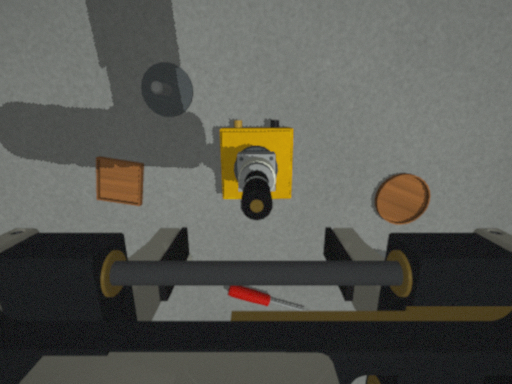

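The sensor top is at (256,206) in the wrist view, against a predicted (255,204), so it is centred between the fingers. The block edges look parallel to the yellow unit. Now I descend and grip.

Call:
{"method": "send_rows", "body": {"steps": [{"dp":[-1,0,50],"roll":0,"jaw":100},{"dp":[-1,0,85],"roll":0,"jaw":100},{"dp":[-1,0,100],"roll":0,"jaw":100},{"dp":[-1,0,108],"roll":0,"jaw":80},{"dp":[-1,0,108],"roll":0,"jaw":45}], "newtons": 20}}

```text
time_s: 2.65
tcp_pos: [0.4995, -0.039, 0.2232]
eef_rot: [-180.0, 0.0, -159.1]
contact_force: [-0.2, -0.3, -0.5]
gripper_width: 0.0729
gripper_force: 0.0
```

Call:
{"method": "send_rows", "body": {"steps": [{"dp":[0,0,0],"roll":0,"jaw":30},{"dp":[0,0,0],"roll":0,"jaw":20},{"dp":[0,0,0],"roll":0,"jaw":10},{"dp":[0,0,0],"roll":0,"jaw":0},{"dp":[0,0,0],"roll":0,"jaw":0}]}}

```text
time_s: 3.28
tcp_pos: [0.4992, -0.0385, 0.2227]
eef_rot: [180.0, 0.0, -159.0]
contact_force: [-0.5, 1.3, 2.0]
gripper_width: 0.0291
gripper_force: 20.0
```

Call:
{"method": "send_rows", "body": {"steps": [{"dp":[0,0,-3],"roll":0,"jaw":0},{"dp":[0,0,-12],"roll":0,"jaw":0},{"dp":[0,0,-28],"roll":0,"jaw":0},{"dp":[-10,12,-35],"roll":0,"jaw":0},{"dp":[-35,41,-35],"roll":0,"jaw":0}]}}

```text
time_s: 3.9
tcp_pos: [0.5178, 0.0125, 0.2593]
eef_rot: [-180.0, 0.1, -159.1]
contact_force: [0.4, -0.5, -2.3]
gripper_width: 0.0295
gripper_force: 20.0
```

Call:
{"method": "send_rows", "body": {"steps": [{"dp":[-32,38,0],"roll":0,"jaw":0},{"dp":[-64,75,0],"roll":0,"jaw":0},{"dp":[-96,113,0],"roll":0,"jaw":0},{"dp":[-128,150,0],"roll":0,"jaw":0},{"dp":[-150,177,0],"roll":0,"jaw":0}]}}

```text
time_s: 4.53
tcp_pos: [0.5944, 0.234, 0.2577]
eef_rot: [180.0, 0.0, -159.0]
contact_force: [0.5, -0.4, -4.0]
gripper_width: 0.0293
gripper_force: 20.0
```

Call:
{"method": "send_rows", "body": {"steps": [{"dp":[-18,22,0],"roll":0,"jaw":0},{"dp":[-27,32,0],"roll":0,"jaw":0},{"dp":[-30,35,0],"roll":0,"jaw":0},{"dp":[-30,35,0],"roll":0,"jaw":0}]}}

```text
time_s: 5.03
tcp_pos: [0.6093, 0.2742, 0.2576]
eef_rot: [-180.0, -0.0, -159.1]
contact_force: [0.1, 0.4, -2.8]
gripper_width: 0.0294
gripper_force: 20.0
```

```bash
python3 - <<'E'
from h import *
from plant import r
s=r.get_state();print(s["tcp_pos"],s["eef_rot"],s["contact_force"])
dp(s,.6093,.2743,.2577)
c=r.capture("wrist");cv2.imwrite("pics/w2.png",c["image"][:, :])
print(proj(c,[[.6093,.2743,.085],[.6483,.2743,.085],[.6093,.3133,.085],[.5703,.2743,.085],[.6093,.2353,.085]]).round())
E
```

```text
[0.60929379 0.27419875 0.2576293 ] [-1.79996553e+02 -1.50082393e-02 -1.59050431e+02] [ 0.05816433  0.43471335 -2.82745393]
dp [-0.   0.1 -0.1] roll 0.0
[[255. 181.]
 [244. 209.]
 [285. 192.]
 [267. 151.]
 [225. 169.]]
```

View pics/w2.png

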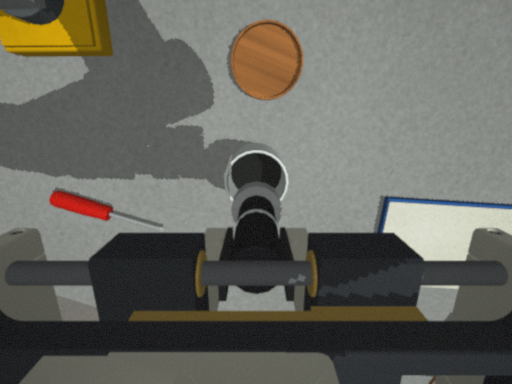

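The rim spans about (224–289, 150–210), centred at 256 under the sensor, so the sensor is aligned. I lower it to just above the highest possible packing.

Call:
{"method": "send_rows", "body": {"steps": [{"dp":[0,0,30],"roll":0,"jaw":0},{"dp":[0,0,65],"roll":0,"jaw":0},{"dp":[0,0,95],"roll":0,"jaw":0},{"dp":[0,0,110],"roll":0,"jaw":0},{"dp":[0,0,112],"roll":0,"jaw":0}]}}

```text
time_s: 5.7
tcp_pos: [0.6093, 0.2738, 0.1452]
eef_rot: [-180.0, -0.1, -159.1]
contact_force: [-0.0, 0.1, -2.0]
gripper_width: 0.0295
gripper_force: 20.0
```

Call:
{"method": "send_rows", "body": {"steps": [{"dp":[0,0,1],"roll":0,"jaw":0},{"dp":[0,0,2],"roll":0,"jaw":0},{"dp":[0,0,3],"roll":0,"jaw":0},{"dp":[0,0,4],"roll":0,"jaw":0},{"dp":[0,0,4],"roll":0,"jaw":0}]}}

```text
time_s: 6.32
tcp_pos: [0.6094, 0.2745, 0.1416]
eef_rot: [-180.0, -0.0, -159.0]
contact_force: [0.2, -0.1, -2.3]
gripper_width: 0.0299
gripper_force: 20.0
```

Call:
{"method": "send_rows", "body": {"steps": [{"dp":[0,0,1],"roll":0,"jaw":0},{"dp":[0,0,2],"roll":0,"jaw":0},{"dp":[0,0,3],"roll":0,"jaw":0},{"dp":[0,0,4],"roll":0,"jaw":0}], "newtons": 12}}

```text
time_s: 6.82
tcp_pos: [0.6094, 0.2745, 0.1374]
eef_rot: [-180.0, -0.0, -159.0]
contact_force: [0.1, -0.6, -2.0]
gripper_width: 0.0298
gripper_force: 12.0
```

Call:
{"method": "send_rows", "body": {"steps": [{"dp":[0,0,1],"roll":0,"jaw":0},{"dp":[0,0,2],"roll":0,"jaw":0},{"dp":[0,0,3],"roll":0,"jaw":0},{"dp":[0,0,4],"roll":0,"jaw":0}]}}

```text
time_s: 7.32
tcp_pos: [0.6094, 0.2745, 0.1335]
eef_rot: [180.0, 0.0, -159.0]
contact_force: [-0.7, -0.0, -2.4]
gripper_width: 0.0299
gripper_force: 12.0
```

Call:
{"method": "send_rows", "body": {"steps": [{"dp":[0,0,1],"roll":0,"jaw":0},{"dp":[0,0,2],"roll":0,"jaw":0},{"dp":[0,0,3],"roll":0,"jaw":0},{"dp":[0,0,4],"roll":0,"jaw":0}]}}

```text
time_s: 7.82
tcp_pos: [0.6095, 0.2745, 0.1295]
eef_rot: [180.0, 0.0, -159.0]
contact_force: [0.1, 0.1, -2.7]
gripper_width: 0.0297
gripper_force: 12.0
```

Call:
{"method": "send_rows", "body": {"steps": [{"dp":[0,0,1],"roll":0,"jaw":0},{"dp":[0,0,2],"roll":0,"jaw":0},{"dp":[0,0,3],"roll":0,"jaw":0},{"dp":[0,0,4],"roll":0,"jaw":0}]}}

```text
time_s: 8.32
tcp_pos: [0.6095, 0.2745, 0.1255]
eef_rot: [180.0, -0.0, -159.0]
contact_force: [-0.3, -0.3, -2.8]
gripper_width: 0.03
gripper_force: 12.0
```

Call:
{"method": "send_rows", "body": {"steps": [{"dp":[0,0,1],"roll":0,"jaw":0},{"dp":[0,0,2],"roll":0,"jaw":0},{"dp":[0,0,3],"roll":0,"jaw":0},{"dp":[0,0,4],"roll":0,"jaw":0}]}}

```text
time_s: 8.82
tcp_pos: [0.6101, 0.2749, 0.1234]
eef_rot: [180.0, 0.1, -159.0]
contact_force: [-4.5, -0.9, 13.0]
gripper_width: 0.0301
gripper_force: 12.0
```

Contact: 13 N up. I relax the command slightly before releasing.

Call:
{"method": "send_rows", "body": {"steps": [{"dp":[0,0,-0.8],"roll":0,"jaw":0},{"dp":[0,0,-1.3],"roll":0,"jaw":0},{"dp":[0,0,-1.3],"roll":0,"jaw":0}]}}

```text
time_s: 9.2
tcp_pos: [0.6098, 0.2747, 0.1234]
eef_rot: [180.0, 0.1, -159.0]
contact_force: [-1.7, 1.1, 5.7]
gripper_width: 0.0298
gripper_force: 12.0
```

Call:
{"method": "send_rows", "body": {"steps": [{"dp":[0,0,-0.5],"roll":0,"jaw":30},{"dp":[0,0,-0.5],"roll":0,"jaw":40},{"dp":[0,0,-0.5],"roll":0,"jaw":60},{"dp":[0,0,-0.5],"roll":0,"jaw":80},{"dp":[0,0,-0.5],"roll":0,"jaw":80}]}}

```text
time_s: 9.82
tcp_pos: [0.6094, 0.2744, 0.1232]
eef_rot: [-180.0, -0.0, -159.0]
contact_force: [0.1, -0.5, 0.4]
gripper_width: 0.0593
gripper_force: 0.0
```

Call:
{"method": "send_rows", "body": {"steps": [{"dp":[0,0,-10],"roll":0,"jaw":80},{"dp":[0,0,-30],"roll":0,"jaw":100},{"dp":[0,0,-60],"roll":0,"jaw":100},{"dp":[0,0,-80],"roll":0,"jaw":100},{"dp":[0,0,-90],"roll":0,"jaw":100}]}}

```text
time_s: 10.45
tcp_pos: [0.6099, 0.2748, 0.2155]
eef_rot: [180.0, 0.1, -159.0]
contact_force: [0.4, 0.3, 0.8]
gripper_width: 0.0873
gripper_force: 0.0
```

```bash
python3 - <<'E'
from h import *
from plant import r
s=r.get_state();print(s["tcp_pos"],s["contact_force"])
dp(s,.499,-.0375,.213)
c=r.capture("wrist");t=r.capture("top");sc=r.capture("scene")
np.savez("pics/t3.npz",**t);np.savez("pics/s3.npz",**sc)
z=lambda i,x,y:cv2.resize(i[y-40:y+40,x-40:x+40],None,fx=4,fy=4,interpolation=cv2.INTER_CUBIC)
cv2.imwrite("pics/c3.png",np.hstack([z(t["image"],283,233),z(sc["image"],380,210)]))
E
```

```text
[0.60992099 0.27477293 0.21546709] [0.42788852 0.3095669  0.81697273]
dp [ 215.3 -251.9    2.5] roll 0.0
```

View pics/c3.png

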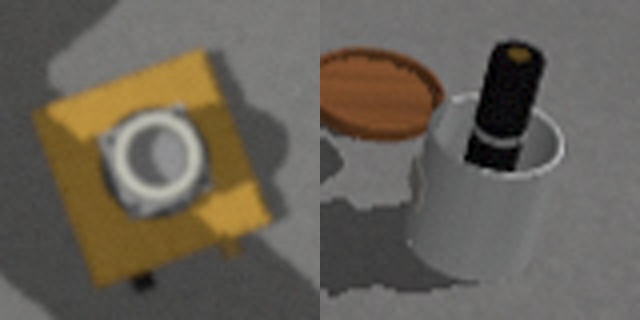

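The collar is now exposed, with its ring centre at (158,155) in the left crop. Block corners show at about (183,103), (102,138), (130,215) and (212,183). In the right crop the sensor stands upright in the canister.

```bash
python3 - <<'E'
from h import *
t=dict(np.load("pics/t3.npz"))
f=lambda x,y:(243+x/4-.5,193+y/4-.5)
im=t["image"];V=im.max(2);S=cv2.cvtColor(im,cv2.COLOR_BGR2HSV)[...,1]
m=((V>135)&(S<60)).astype(np.uint8)
print("collar",ray(t,f(158,155),.132),circ(t,blob(m,(262,212,300,250)),.132))
P=[ray(t,f(*p),.098)[:2] for p in((183,103),(102,138),(130,215),(212,183))]
print("block",cv2.minAreaRect(np.array(P,np.float32)))
from plant import r
dp(r.get_state(),*ray(t,f(158,155),.132)[:2],.213)
E
```

```text
collar [ 0.50048636 -0.03620462  0.132     ] [ 0.4991 -0.0347  0.0498  0.0548]
block ((0.5005942583084106, -0.037174470722675323), (0.0501558855175972, 0.05353051796555519), 21.840534210205078)
dp [ 212.9 -251.3    0.6] roll 0.0
```

Call:
{"method": "send_rows", "body": {"steps": [{"dp":[15,-18,0],"roll":0,"jaw":100},{"dp":[45,-53,0],"roll":0,"jaw":100},{"dp":[80,-94,0],"roll":0,"jaw":100},{"dp":[117,-138,0],"roll":0,"jaw":100},{"dp":[154,-182,0],"roll":0,"jaw":100}]}}

```text
time_s: 11.22
tcp_pos: [0.5289, 0.0471, 0.2125]
eef_rot: [-180.0, -0.1, -159.0]
contact_force: [1.0, -0.3, -0.2]
gripper_width: 0.0881
gripper_force: 0.0
```

Call:
{"method": "send_rows", "body": {"steps": [{"dp":[35,-41,0],"roll":0,"jaw":100},{"dp":[56,-66,5],"roll":0,"jaw":100},{"dp":[59,-69,25],"roll":0,"jaw":100},{"dp":[59,-69,45],"roll":0,"jaw":100},{"dp":[59,-69,50],"roll":0,"jaw":100}]}}

```text
time_s: 11.85
tcp_pos: [0.4986, -0.037, 0.1617]
eef_rot: [180.0, -0.2, -159.1]
contact_force: [-0.7, 0.7, -0.1]
gripper_width: 0.0876
gripper_force: 0.0
```

```bash
python3 - <<'E'
from h import *
from plant import r
s=r.get_state();print(s["tcp_pos"],s["contact_force"])
dp(s,.500,-.036,.116)
c=r.capture("wrist");cv2.imwrite("pics/w4.png",c["image"])
print(proj(c,[[.5,-.036,.132],[.5,-.036,.098]]).round(1))
E
```

```text
[ 0.49859374 -0.03702496  0.16174699] [-0.67205926  0.68152599 -0.11182014]
dp [-1.7  0.5 45.7] roll 0.0
[[254.9 232.1]
 [255.  214.8]]
```

View pics/w4.png

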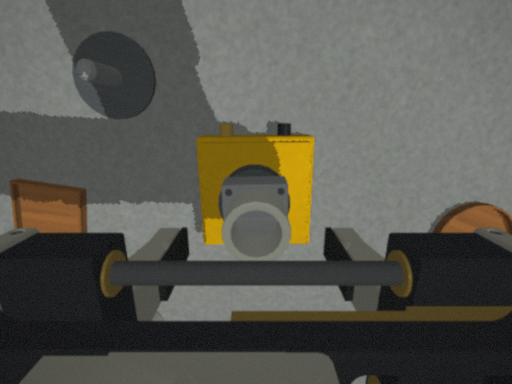

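The collar top is at (256,231), centred between the fingers, and the block edges are square to the tool. I descend and grip.

Call:
{"method": "send_rows", "body": {"steps": [{"dp":[-1.5,0,20],"roll":0,"jaw":100},{"dp":[-1.5,0,36],"roll":0,"jaw":100},{"dp":[-1.5,0,43],"roll":0,"jaw":90},{"dp":[-1.5,0,45.5],"roll":0,"jaw":75},{"dp":[-1.5,0,45.5],"roll":0,"jaw":65}], "newtons": 12}}

```text
time_s: 12.52
tcp_pos: [0.502, -0.0355, 0.1183]
eef_rot: [-180.0, 0.0, -159.0]
contact_force: [-0.4, 0.2, 0.6]
gripper_width: 0.0642
gripper_force: 0.0
```

Call:
{"method": "send_rows", "body": {"steps": [{"dp":[0,0,0],"roll":0,"jaw":50},{"dp":[0,0,0],"roll":0,"jaw":40},{"dp":[0,0,0],"roll":0,"jaw":30},{"dp":[0,0,0],"roll":0,"jaw":30}]}}

```text
time_s: 13.02
tcp_pos: [0.502, -0.0355, 0.1183]
eef_rot: [-180.0, 0.0, -159.0]
contact_force: [-2.3, 0.6, 5.5]
gripper_width: 0.0504
gripper_force: 12.0
```

Call:
{"method": "send_rows", "body": {"steps": [{"dp":[0,0,-2],"roll":0,"jaw":30},{"dp":[0,0,-8],"roll":0,"jaw":30},{"dp":[0,0,-20],"roll":0,"jaw":30},{"dp":[0,0,-35],"roll":0,"jaw":30},{"dp":[0,0,-40],"roll":0,"jaw":30}]}}

```text
time_s: 13.65
tcp_pos: [0.5025, -0.0354, 0.1595]
eef_rot: [-180.0, 0.1, -159.0]
contact_force: [-0.5, 0.7, -0.9]
gripper_width: 0.0506
gripper_force: 12.0
```

```bash
python3 - <<'E'
from h import *
from plant import r
s=r.get_state();print(s["tcp_pos"],s["contact_force"],s["gripper_width"])
dp(s,.4423,-.2159,.156)
E
```

```text
[ 0.50246612 -0.03540476  0.159539  ] [-0.45637699  0.69234897 -0.89138521] 0.05058040129074219
dp [ 120.8 -147.     3.5] roll 0.0
```

Call:
{"method": "send_rows", "body": {"steps": [{"dp":[15,-18,0],"roll":0,"jaw":30},{"dp":[45,-54,0],"roll":0,"jaw":30},{"dp":[80,-97,0],"roll":0,"jaw":30},{"dp":[110,-134,0],"roll":0,"jaw":30},{"dp":[121,-147,0],"roll":0,"jaw":30}]}}

```text
time_s: 14.28
tcp_pos: [0.4402, -0.2179, 0.158]
eef_rot: [180.0, 0.0, -159.2]
contact_force: [0.7, -0.0, -0.8]
gripper_width: 0.0504
gripper_force: 12.0
```

Call:
{"method": "send_rows", "body": {"steps": [{"dp":[0,0,20],"roll":0,"jaw":30},{"dp":[0,0,45],"roll":0,"jaw":30},{"dp":[0,0,55],"roll":0,"jaw":30},{"dp":[0,0,55],"roll":0,"jaw":30}]}}

```text
time_s: 14.78
tcp_pos: [0.4412, -0.2159, 0.1026]
eef_rot: [180.0, -0.1, -159.0]
contact_force: [0.4, -0.0, -0.5]
gripper_width: 0.0504
gripper_force: 12.0
```

```bash
python3 - <<'E'
from h import *
from plant import r
s=r.get_state();print(s["tcp_pos"],s["contact_force"],s["gripper_width"])
dp(s,.4423,-.2159,.0265)
c=r.capture("wrist");cv2.imwrite("pics/w5.png",c["image"]);np.savez("pics/w5.npz",**c)
t=dict(np.load("pics/t3.npz"));im=t["image"][236:282,328:374];V=im.max(2)
print("tip proj",proj(t,[[.4423,-.2159,.055]]), [ (328+x,236+y) for y,x in [np.unravel_index(cv2.GaussianBlur(V,(5,5),0).argmax(),V.shape)]])
print(proj(c,[[.4423,-.2159,.055],[.4423,-.2159,.006]]).round(1))
E
```

```text
[ 0.44123094 -0.21586783  0.10261246] [ 0.42322275 -0.043714   -0.54914026] 0.0503937946464867
dp [-1.  -0.4 76.1] roll 0.0
tip proj [[353.39630228 258.10372153]] [(np.int64(353), np.int64(258))]
[[253.8 221.3]
 [254.2 201.3]]
```

View pics/w5.png

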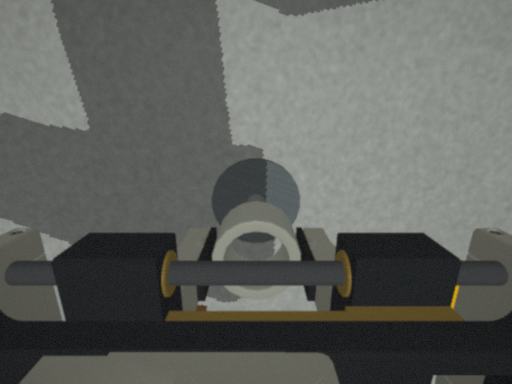

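The post base is centred at (256,200) and the collar at (256,250), in line, and the tip projection matches the top view exactly. I lower the collar over the post.

Call:
{"method": "send_rows", "body": {"steps": [{"dp":[-1,0,15],"roll":0,"jaw":30},{"dp":[-1,0,30],"roll":0,"jaw":30},{"dp":[-1,0,45],"roll":0,"jaw":30},{"dp":[-1,0,60],"roll":0,"jaw":30},{"dp":[-1,0,68],"roll":0,"jaw":30}]}}

```text
time_s: 15.45
tcp_pos: [0.442, -0.2156, 0.034]
eef_rot: [180.0, -0.0, -159.0]
contact_force: [-0.4, 0.5, -2.1]
gripper_width: 0.0502
gripper_force: 12.0
```

Call:
{"method": "send_rows", "body": {"steps": [{"dp":[0,0,1],"roll":0,"jaw":30},{"dp":[0,0,2],"roll":0,"jaw":30},{"dp":[0,0,3.5],"roll":0,"jaw":30},{"dp":[0,0,5],"roll":0,"jaw":30},{"dp":[0,0,5],"roll":0,"jaw":30}]}}

```text
time_s: 16.08
tcp_pos: [0.4422, -0.2158, 0.0299]
eef_rot: [-180.0, 0.0, -159.0]
contact_force: [0.0, 0.5, -1.3]
gripper_width: 0.0506
gripper_force: 12.0
```

Call:
{"method": "send_rows", "body": {"steps": [{"dp":[0,0,1],"roll":0,"jaw":30},{"dp":[0,0,2],"roll":0,"jaw":30},{"dp":[0,0,2.5],"roll":0,"jaw":30},{"dp":[0,0,2.5],"roll":0,"jaw":30}]}}

```text
time_s: 16.58
tcp_pos: [0.4422, -0.2158, 0.0273]
eef_rot: [180.0, -0.0, -159.0]
contact_force: [-0.2, 0.1, -1.6]
gripper_width: 0.0504
gripper_force: 12.0
```

Call:
{"method": "send_rows", "body": {"steps": [{"dp":[0,0,0.7],"roll":0,"jaw":30},{"dp":[0,0,1.4],"roll":0,"jaw":30},{"dp":[0,0,2],"roll":0,"jaw":30},{"dp":[0,0,2],"roll":0,"jaw":30}]}}

```text
time_s: 17.08
tcp_pos: [0.4423, -0.2158, 0.0263]
eef_rot: [-180.0, 0.0, -159.0]
contact_force: [-4.2, 3.2, 12.1]
gripper_width: 0.0506
gripper_force: 12.0
```

Call:
{"method": "send_rows", "body": {"steps": [{"dp":[0,0,-0.6],"roll":0,"jaw":30},{"dp":[0,0,-0.8],"roll":0,"jaw":60},{"dp":[0,0,-0.8],"roll":0,"jaw":70},{"dp":[0,0,-0.8],"roll":0,"jaw":90},{"dp":[0,0,-0.8],"roll":0,"jaw":100}]}}

```text
time_s: 17.7
tcp_pos: [0.4422, -0.2158, 0.026]
eef_rot: [180.0, -0.0, -159.0]
contact_force: [0.1, 0.3, 0.2]
gripper_width: 0.0758
gripper_force: 0.0
```

Call:
{"method": "send_rows", "body": {"steps": [{"dp":[0,0,-8],"roll":0,"jaw":100},{"dp":[0,0,-30],"roll":0,"jaw":100},{"dp":[0,0,-70],"roll":0,"jaw":100},{"dp":[0,0,-110],"roll":0,"jaw":100},{"dp":[0,0,-120],"roll":0,"jaw":100}]}}

```text
time_s: 18.32
tcp_pos: [0.4437, -0.216, 0.1494]
eef_rot: [-179.9, 0.3, -159.0]
contact_force: [0.1, 0.8, -0.4]
gripper_width: 0.0875
gripper_force: 0.0
```

```bash
python3 - <<'E'
from h import *
from plant import r
s=r.get_state();print(s["tcp_pos"],s["contact_force"],s["gripper_width"])
dp(s,.5005,-.0365,.145)
c=r.capture("scene");np.savez("pics/s6.npz",**c)
z=lambda i,x,y:cv2.resize(i[y-30:y+30,x-30:x+30],None,fx=5,fy=5,interpolation=cv2.INTER_CUBIC)
cv2.imwrite("pics/c6.png",np.hstack([z(c["image"],195,180),z(c["image"],255,180)]))
E
```

```text
[ 0.44372559 -0.21601543  0.1494149 ] [ 0.05158403  0.75619687 -0.4107378 ] 0.08750770446268372
dp [-117.3  147.3    4.4] roll 0.0
```

View pics/c6.png

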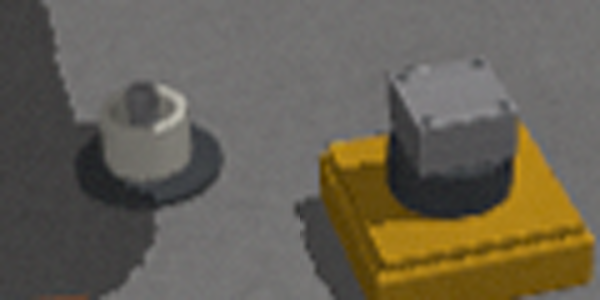

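The left crop shows the collar lying flat on the base with the post through it. On the right, the block sits bare on the flange.

Call:
{"method": "send_rows", "body": {"steps": [{"dp":[-15,19,0],"roll":0,"jaw":100},{"dp":[-45,56,0],"roll":0,"jaw":100},{"dp":[-80,100,0],"roll":0,"jaw":100},{"dp":[-108,135,0],"roll":0,"jaw":100},{"dp":[-117,147,0],"roll":0,"jaw":100}]}}

```text
time_s: 19.0
tcp_pos: [0.499, -0.0346, 0.1453]
eef_rot: [180.0, -0.1, -158.9]
contact_force: [-1.0, -0.3, 0.6]
gripper_width: 0.0876
gripper_force: 0.0
```

Call:
{"method": "send_rows", "body": {"steps": [{"dp":[0,0,10],"roll":0,"jaw":100},{"dp":[0,0,10],"roll":0,"jaw":100}]}}

```text
time_s: 19.25
tcp_pos: [0.4975, -0.0375, 0.1347]
eef_rot: [180.0, -0.2, -159.1]
contact_force: [-0.3, 0.3, -0.3]
gripper_width: 0.0876
gripper_force: 0.0
```

```bash
python3 - <<'E'
from h import *
from plant import r
s=r.get_state();print(s["tcp_pos"],s["eef_rot"],s["contact_force"],s["gripper_width"])
dp(s,.5005,-.0365,.093)
c=r.capture("wrist");cv2.imwrite("pics/w7.png",c["image"][100:300,130:380].repeat(3,0).repeat(3,1));np.savez("pics/w7.npz",**c)
print(proj(c,[[.5005,-.0365,.098]])) 
E
```

```text
[ 0.49750864 -0.03752608  0.13469164] [ 1.79971918e+02 -1.72749361e-01 -1.59081798e+02] [-0.34750595  0.32996992 -0.32593232] 0.08756908421698495
dp [-3.2 -0.1 41.7] roll 0.0
[[254.13608364 229.86284518]]
```

View pics/w7.png

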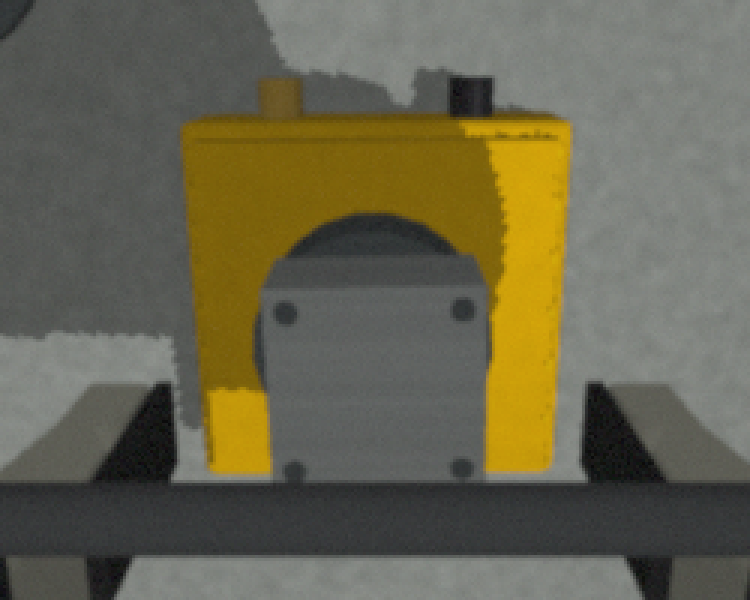

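The block's screw heads are at (285,313), (463,311), (295,470) and (462,468) in the crop, centred in the jaw gap (175–585) and square within about 1°. I grip it high.

Call:
{"method": "send_rows", "body": {"steps": [{"dp":[-3,0,18],"roll":0,"jaw":100},{"dp":[-3,0,33],"roll":0,"jaw":100},{"dp":[-3,0,40],"roll":0,"jaw":95},{"dp":[-3,0,42],"roll":0,"jaw":80},{"dp":[-3,0,42],"roll":0,"jaw":70}], "newtons": 20}}

```text
time_s: 19.92
tcp_pos: [0.5019, -0.0356, 0.0944]
eef_rot: [-180.0, 0.0, -159.0]
contact_force: [0.1, -0.2, -1.0]
gripper_width: 0.0688
gripper_force: 0.0
```

Call:
{"method": "send_rows", "body": {"steps": [{"dp":[0,0,0],"roll":0,"jaw":60},{"dp":[0,0,0],"roll":0,"jaw":50},{"dp":[0,0,0],"roll":0,"jaw":40},{"dp":[0,0,0],"roll":0,"jaw":40}]}}

```text
time_s: 20.42
tcp_pos: [0.502, -0.0355, 0.0946]
eef_rot: [-180.0, 0.0, -159.0]
contact_force: [-0.9, 0.3, 5.4]
gripper_width: 0.0537
gripper_force: 19.9
```

Call:
{"method": "send_rows", "body": {"steps": [{"dp":[0,0,-3],"roll":0,"jaw":40},{"dp":[0,0,-12],"roll":0,"jaw":40},{"dp":[0,-5,-26],"roll":0,"jaw":40},{"dp":[-3,-25,-38],"roll":0,"jaw":40},{"dp":[-7,-57,-40],"roll":0,"jaw":40}]}}

```text
time_s: 21.05
tcp_pos: [0.5298, -0.0865, 0.1364]
eef_rot: [-180.0, 0.2, -158.9]
contact_force: [-0.1, -0.1, -2.0]
gripper_width: 0.0538
gripper_force: 19.9
```

Call:
{"method": "send_rows", "body": {"steps": [{"dp":[-5,-40,0],"roll":0,"jaw":40},{"dp":[-10,-80,0],"roll":0.05,"jaw":40},{"dp":[-15,-120,0],"roll":0.1,"jaw":40},{"dp":[-20,-160,0],"roll":0.15,"jaw":40},{"dp":[-23,-180,0],"roll":0.15,"jaw":40}]}}

```text
time_s: 21.68
tcp_pos: [0.6151, -0.2483, 0.1346]
eef_rot: [-180.0, 0.0, -167.7]
contact_force: [-0.7, -0.1, -1.7]
gripper_width: 0.0537
gripper_force: 19.9
```

Call:
{"method": "send_rows", "body": {"steps": [{"dp":[0,0,10],"roll":0,"jaw":40},{"dp":[0,0,10],"roll":0,"jaw":40}]}}

```text
time_s: 21.92
tcp_pos: [0.6133, -0.2455, 0.1231]
eef_rot: [179.9, -0.1, -167.6]
contact_force: [-0.4, -0.2, -2.3]
gripper_width: 0.0539
gripper_force: 19.9
```

```bash
python3 - <<'E'
from h import *
from plant import r
s=r.get_state();print(s["tcp_pos"],s["eef_rot"],s["contact_force"],s["gripper_width"])
dp(s,.6183,-.252,.0306,-167.7)
c=r.capture("wrist");np.savez("pics/w8.npz",**c)
H,S,V=cv2.split(cv2.cvtColor(c["image"],cv2.COLOR_BGR2HSV))
cv2.imwrite("pics/w8.png",c["image"][100:300,130:380].repeat(3,0).repeat(3,1))
print(proj(c,[[.6183,-.252,.012]]))
E
```

```text
[ 0.61329742 -0.24550804  0.12313383] [ 1.79925658e+02 -1.16818831e-01 -1.67628892e+02] [-0.37738666 -0.17348344 -2.28796401] 0.05388844775458565
dp [-3.5 -7.4 92.5] roll 0.001
[[247.17429486 199.39784768]]
```

View pics/w8.png

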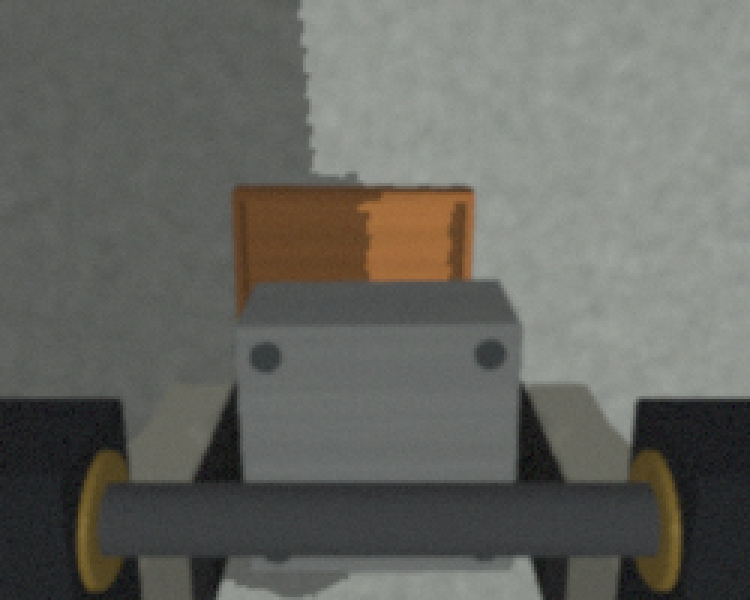

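The tray edges run level with the block, and the tray spans 233–474 in the crop (u≈248), matching the estimate. I shift across, then lower.

Call:
{"method": "send_rows", "body": {"steps": [{"dp":[-3.5,-7,15],"roll":0,"jaw":40},{"dp":[-3.5,-7,40],"roll":0,"jaw":40},{"dp":[-3.5,-7,65],"roll":0,"jaw":40},{"dp":[-3.5,-7,80],"roll":0,"jaw":40},{"dp":[-3.5,-7,83],"roll":0,"jaw":40}]}}

```text
time_s: 22.6
tcp_pos: [0.6189, -0.252, 0.0398]
eef_rot: [180.0, -0.1, -167.6]
contact_force: [0.0, 0.5, -1.7]
gripper_width: 0.0537
gripper_force: 19.9
```

Call:
{"method": "send_rows", "body": {"steps": [{"dp":[0,0,1],"roll":0,"jaw":40},{"dp":[0,0,2],"roll":0,"jaw":40},{"dp":[0,0,3],"roll":0,"jaw":40},{"dp":[0,0,3],"roll":0,"jaw":40}]}}

```text
time_s: 23.1
tcp_pos: [0.6195, -0.2523, 0.0385]
eef_rot: [-180.0, 0.0, -167.6]
contact_force: [1.1, 0.5, -2.1]
gripper_width: 0.0542
gripper_force: 19.9
```

```bash
python3 - <<'E'
from h import *
from plant import r
s=r.get_state();print(s["tcp_pos"],s["eef_rot"],s["contact_force"],s["gripper_width"])
dp(s,.6183,-.252,.0306,-167.7)
E
```

```text
[ 0.61952787 -0.25228142  0.03850538] [-1.79989006e+02  2.80904628e-02 -1.67634171e+02] [ 1.07673214  0.45586089 -2.0579064 ] 0.05421551389883515
dp [1.1 0.5 7.9] roll 0.001
```

Call:
{"method": "send_rows", "body": {"steps": [{"dp":[0,0,1.5],"roll":0,"jaw":40},{"dp":[0,0,3],"roll":0,"jaw":40},{"dp":[0,0,4.5],"roll":0,"jaw":40},{"dp":[0,0,5.5],"roll":0,"jaw":40},{"dp":[0,0,5.5],"roll":0,"jaw":40}]}}

```text
time_s: 23.72
tcp_pos: [0.6193, -0.2522, 0.0325]
eef_rot: [180.0, -0.0, -167.6]
contact_force: [0.7, 0.8, -2.8]
gripper_width: 0.0539
gripper_force: 19.9
```

Call:
{"method": "send_rows", "body": {"steps": [{"dp":[0,0,0.7],"roll":0,"jaw":40},{"dp":[0,0,1.4],"roll":0,"jaw":40},{"dp":[0,0,2],"roll":0,"jaw":40},{"dp":[0,0,2.5],"roll":0,"jaw":40},{"dp":[0,0,2.5],"roll":0,"jaw":40}]}}

```text
time_s: 24.35
tcp_pos: [0.6194, -0.2522, 0.0306]
eef_rot: [-180.0, 0.0, -167.6]
contact_force: [-2.7, 2.1, 3.8]
gripper_width: 0.0539
gripper_force: 19.9
```

Contact at the expected height. I release and lift off.

Call:
{"method": "send_rows", "body": {"steps": [{"dp":[0,0,0],"roll":0,"jaw":62},{"dp":[0,0,0],"roll":0,"jaw":66},{"dp":[0,0,0],"roll":0,"jaw":80},{"dp":[0,0,0],"roll":0,"jaw":90},{"dp":[0,0,0],"roll":0,"jaw":90}]}}

```text
time_s: 24.98
tcp_pos: [0.6194, -0.2523, 0.03]
eef_rot: [180.0, -0.0, -167.6]
contact_force: [-0.6, 0.1, 0.1]
gripper_width: 0.0777
gripper_force: 0.0
```

Call:
{"method": "send_rows", "body": {"steps": [{"dp":[0,0,-8],"roll":0,"jaw":100},{"dp":[0,0,-30],"roll":0,"jaw":100},{"dp":[0,0,-65],"roll":0,"jaw":100},{"dp":[0,0,-95],"roll":0,"jaw":100},{"dp":[0,0,-100],"roll":0,"jaw":100}]}}

```text
time_s: 25.6
tcp_pos: [0.6209, -0.2526, 0.1336]
eef_rot: [-179.9, 0.3, -167.6]
contact_force: [-0.4, 0.1, -0.6]
gripper_width: 0.0877
gripper_force: 0.0
```

```bash
python3 - <<'E'
from h import *
from plant import r
s=r.get_state();print(s["tcp_pos"],s["eef_rot"],s["contact_force"],s["gripper_width"])
dp(s,.5005,-.0365,.125,-159)
c=r.capture("scene")
t=r.capture("top");np.savez("pics/t9.npz",**t)
z=lambda i,x,y:cv2.resize(i[y-32:y+32,x-32:x+32],None,fx=4,fy=4,interpolation=cv2.INTER_CUBIC)
cv2.imwrite("pics/c9.png",np.hstack([z(c["image"],166,220),z(c["image"],255,180),z(t["image"],283,233)]))
E
```

```text
[ 0.62091685 -0.25259057  0.13358632] [-179.88116588    0.26054371 -167.6122033 ] [-0.42585948  0.13591685 -0.64705982] 0.08774999928719593
dp [ 71.3 236.9   8.6] roll -0.15
```

View pics/c9.png

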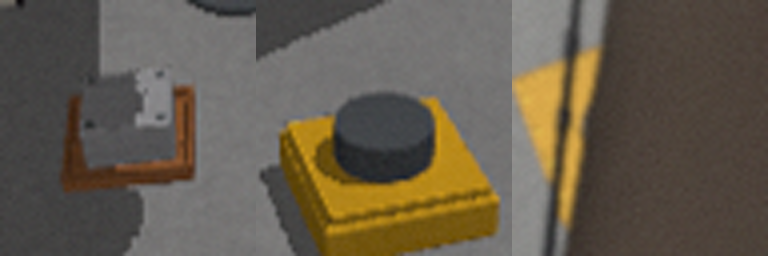

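The block is flat in the square tray, and the flange stands alone on the yellow unit.

Call:
{"method": "send_rows", "body": {"steps": [{"dp":[8,27,0],"roll":-0.03,"jaw":100},{"dp":[24,80,0],"roll":-0.07,"jaw":100},{"dp":[42,140,0],"roll":-0.11,"jaw":100},{"dp":[59,195,0],"roll":-0.15,"jaw":100},{"dp":[68,228,0],"roll":-0.15,"jaw":100}]}}

```text
time_s: 26.32
tcp_pos: [0.5021, -0.0426, 0.1293]
eef_rot: [180.0, -0.1, -159.0]
contact_force: [0.7, -0.2, -0.2]
gripper_width: 0.0879
gripper_force: 0.0
```

Call:
{"method": "send_rows", "body": {"steps": [{"dp":[2,9,5],"roll":0,"jaw":100},{"dp":[2,9,8],"roll":0,"jaw":100},{"dp":[2,9,8],"roll":0,"jaw":100}]}}

```text
time_s: 26.7
tcp_pos: [0.4991, -0.0371, 0.1214]
eef_rot: [180.0, -0.1, -159.1]
contact_force: [0.3, -0.6, -0.1]
gripper_width: 0.0879
gripper_force: 0.0
```

```bash
python3 - <<'E'
from h import *
from plant import r
s=r.get_state();print(s["tcp_pos"],s["eef_rot"],s["contact_force"],s["gripper_width"])
c=r.capture("wrist");np.savez("pics/w10.npz",**c)
im=c["image"];print(proj(c,[[.5005,-.0365,.068]]))
H,S,V=cv2.split(cv2.cvtColor(im,cv2.COLOR_BGR2HSV))
m=((S<90)&(V<120)).astype(np.uint8)
ct=blob(m,(205,140,310,258));print(cv2.boundingRect(ct))
cv2.imwrite("pics/w10.png",im[100:300,130:380].repeat(3,0).repeat(3,1))
dp(s,.5005,-.0365,.066,-159)
E
```

```text
[ 0.49912471 -0.03711729  0.12142419] [ 1.79998176e+02 -8.15504391e-02 -1.59083800e+02] [ 0.30557203 -0.58092622 -0.10193647] 0.08789186194197604
[[254.53416812 219.02699961]]
(212, 173, 84, 85)
dp [-1.5  0.1 55.4] roll -0.001
```

View pics/w10.png

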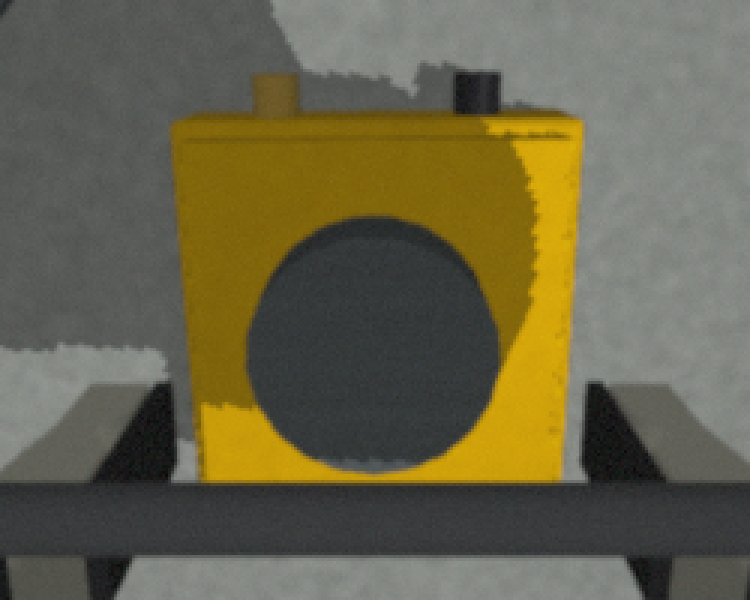

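The flange top centre is at (373,353) in the crop, nearly centred in the jaw gap (175–585). I descend and grip it high.

Call:
{"method": "send_rows", "body": {"steps": [{"dp":[-1.5,-1,20],"roll":0,"jaw":100},{"dp":[-1.5,-1,40],"roll":0,"jaw":100},{"dp":[-1.5,-1,52],"roll":0,"jaw":100},{"dp":[-1.5,-1,56],"roll":0,"jaw":100},{"dp":[-1.5,-1,56],"roll":0,"jaw":90}], "newtons": 30}}

```text
time_s: 27.38
tcp_pos: [0.5011, -0.037, 0.0662]
eef_rot: [-180.0, -0.0, -159.1]
contact_force: [-0.0, 0.6, 0.3]
gripper_width: 0.0827
gripper_force: 0.0
```

Call:
{"method": "send_rows", "body": {"steps": [{"dp":[0,0,0],"roll":0,"jaw":80},{"dp":[0,0,0],"roll":0,"jaw":70},{"dp":[0,0,0],"roll":0,"jaw":60},{"dp":[0,0,0],"roll":0,"jaw":55}]}}

```text
time_s: 27.88
tcp_pos: [0.5013, -0.0368, 0.0667]
eef_rot: [-180.0, 0.1, -159.0]
contact_force: [0.5, -0.6, 5.3]
gripper_width: 0.0674
gripper_force: 30.0
```

Call:
{"method": "send_rows", "body": {"steps": [{"dp":[0,0,-2],"roll":0,"jaw":55},{"dp":[0,0,-8],"roll":0,"jaw":55},{"dp":[0,0,-20],"roll":0,"jaw":55},{"dp":[0,0,-35],"roll":0,"jaw":55},{"dp":[0,0,-40],"roll":0,"jaw":55}]}}

```text
time_s: 28.5
tcp_pos: [0.5016, -0.0366, 0.1078]
eef_rot: [-180.0, 0.1, -159.0]
contact_force: [0.5, 0.5, -5.1]
gripper_width: 0.0673
gripper_force: 30.0
```

```bash
python3 - <<'E'
from h import *
from plant import r
s=r.get_state();print(s["tcp_pos"],s["eef_rot"],s["contact_force"],s["gripper_width"])
dp(s,.468,.2335,.1)
E
```

```text
[ 0.50164337 -0.03658147  0.10781553] [-1.79984733e+02  1.42435885e-01 -1.59033063e+02] [ 0.49941864  0.48662066 -5.05337013] 0.06725535753784441
dp [-65.2 264.2   7.8] roll 0.0
```

Call:
{"method": "send_rows", "body": {"steps": [{"dp":[-5,20,0],"roll":0,"jaw":55},{"dp":[-15,60,0],"roll":0,"jaw":55},{"dp":[-26,105,0],"roll":0,"jaw":55},{"dp":[-38,155,0],"roll":0,"jaw":55},{"dp":[-49,200,0],"roll":0,"jaw":55}]}}

```text
time_s: 29.12
tcp_pos: [0.4747, 0.1692, 0.1066]
eef_rot: [180.0, 0.0, -159.0]
contact_force: [1.5, -0.1, -4.6]
gripper_width: 0.0669
gripper_force: 30.0
```

Call:
{"method": "send_rows", "body": {"steps": [{"dp":[-9,38,0],"roll":0,"jaw":55},{"dp":[-14,57,0],"roll":0,"jaw":55},{"dp":[-16,64,0],"roll":0,"jaw":55},{"dp":[-16,64,0],"roll":0,"jaw":55}]}}

```text
time_s: 29.62
tcp_pos: [0.467, 0.2327, 0.1061]
eef_rot: [-180.0, -0.0, -159.0]
contact_force: [-0.0, -0.0, -4.3]
gripper_width: 0.0679
gripper_force: 30.0
```

```bash
python3 - <<'E'
from h import *
from plant import r
s=r.get_state();print(s["tcp_pos"],s["eef_rot"],s["contact_force"],s["gripper_width"])
dp(s,.468,.2335,.0307)
c=r.capture("wrist");H,S,V=cv2.split(cv2.cvtColor(c["image"],cv2.COLOR_BGR2HSV))
ct=blob(((S>90)&((H<20)|(H>170))).astype(np.uint8),(180,100,340,260))
print("visible tray",cv2.boundingRect(ct),"expected",proj(c,[[.468+.048*np.cos(a),.2335+.048*np.sin(a),.012] for a in np.arange(0,6.28,.2)]).min(0),proj(c,[[.468+.048*np.cos(a),.2335+.048*np.sin(a),.012] for a in np.arange(0,6.28,.2)]).max(0))
E
```

```text
[0.4670355  0.23266372 0.10609938] [-1.79991115e+02 -2.27603618e-02 -1.59036970e+02] [-0.01746549 -0.0325727  -4.26838591] 0.06790656178245075
dp [-1.2  0.4 75.4] roll 0.0
visible tray (208, 153, 101, 67) expected [203.80062006 151.0294875 ] [306.62282379 248.45459348]
```

Call:
{"method": "send_rows", "body": {"steps": [{"dp":[-1,1,15],"roll":0,"jaw":55},{"dp":[-1,1,35],"roll":0,"jaw":55},{"dp":[-1,1,55],"roll":0,"jaw":55},{"dp":[-1,1,66],"roll":0,"jaw":55},{"dp":[-1,1,69],"roll":0,"jaw":55}]}}

```text
time_s: 30.3
tcp_pos: [0.4675, 0.2335, 0.0362]
eef_rot: [-180.0, -0.1, -159.1]
contact_force: [0.7, 0.7, -3.9]
gripper_width: 0.0672
gripper_force: 30.0
```

Call:
{"method": "send_rows", "body": {"steps": [{"dp":[0,0,1],"roll":0,"jaw":55},{"dp":[0,0,2],"roll":0,"jaw":55},{"dp":[0,0,3],"roll":0,"jaw":55},{"dp":[0,0,3],"roll":0,"jaw":55}]}}

```text
time_s: 30.8
tcp_pos: [0.4677, 0.2344, 0.0344]
eef_rot: [180.0, 0.0, -159.0]
contact_force: [0.6, -0.4, -4.5]
gripper_width: 0.0672
gripper_force: 30.0
```

Call:
{"method": "send_rows", "body": {"steps": [{"dp":[0,0,1],"roll":0,"jaw":55},{"dp":[0,0,2],"roll":0,"jaw":55},{"dp":[0,0,2.5],"roll":0,"jaw":55},{"dp":[0,0,2.5],"roll":0,"jaw":55}]}}

```text
time_s: 31.3
tcp_pos: [0.4677, 0.2343, 0.0316]
eef_rot: [-180.0, -0.0, -159.0]
contact_force: [0.4, 0.5, -4.6]
gripper_width: 0.0673
gripper_force: 30.0
```

Call:
{"method": "send_rows", "body": {"steps": [{"dp":[0,0,0.7],"roll":0,"jaw":55},{"dp":[0,0,1.3],"roll":0,"jaw":55},{"dp":[0,0,1.8],"roll":0,"jaw":55},{"dp":[0,0,1.8],"roll":0,"jaw":55}]}}

```text
time_s: 31.8
tcp_pos: [0.4677, 0.2343, 0.0307]
eef_rot: [180.0, 0.0, -159.0]
contact_force: [-3.3, -1.7, 7.9]
gripper_width: 0.0671
gripper_force: 30.0
```

Contact. I relax slightly, release and rise clear.

Call:
{"method": "send_rows", "body": {"steps": [{"dp":[0,0,-0.3],"roll":0,"jaw":76},{"dp":[0,0,-0.4],"roll":0,"jaw":82},{"dp":[0,0,-0.4],"roll":0,"jaw":92},{"dp":[0,0,-0.4],"roll":0,"jaw":100},{"dp":[0,0,-0.4],"roll":0,"jaw":100}]}}

```text
time_s: 32.42
tcp_pos: [0.4678, 0.2344, 0.0302]
eef_rot: [180.0, 0.0, -159.0]
contact_force: [0.0, 1.0, 0.0]
gripper_width: 0.087
gripper_force: 0.0
```

Call:
{"method": "send_rows", "body": {"steps": [{"dp":[0,0,-5],"roll":0,"jaw":100},{"dp":[0,0,-20],"roll":0,"jaw":100},{"dp":[0,0,-60],"roll":0,"jaw":100},{"dp":[0,0,-115],"roll":0,"jaw":100},{"dp":[0,0,-165],"roll":0,"jaw":100}]}}

```text
time_s: 33.05
tcp_pos: [0.4677, 0.2342, 0.1985]
eef_rot: [180.0, 0.1, -159.0]
contact_force: [0.2, 0.5, -0.9]
gripper_width: 0.0873
gripper_force: 0.0
```

Call:
{"method": "send_rows", "body": {"steps": [{"dp":[0,0,-20],"roll":0,"jaw":100},{"dp":[0,0,-20],"roll":0,"jaw":100}]}}

```text
time_s: 33.3
tcp_pos: [0.4684, 0.2349, 0.2183]
eef_rot: [179.9, 0.3, -159.0]
contact_force: [-0.3, -0.6, -0.7]
gripper_width: 0.0875
gripper_force: 0.0
```

```bash
python3 - <<'E'
from h import *
from plant import r
c=r.capture("scene")["image"]
cv2.imwrite("pics/end.png",cv2.resize(c[150:290,130:430],None,fx=2.6,fy=2.6,interpolation=cv2.INTER_CUBIC))
E
```

```text
(no output)
```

View pics/end.png

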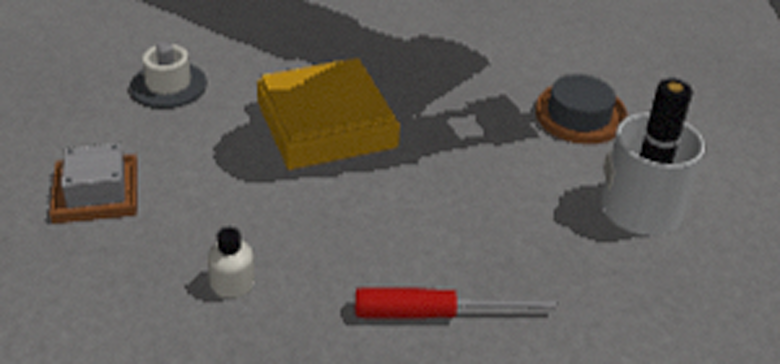

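All four parts are in place: collar at (166,70), block (93,175), flange (582,102) and sensor (668,120). The bottle and screwdriver have not moved.

```bash
python3 -c "
from plant import r
print(r.close_job())"
```

```text
the job is handed in; nothing more can be done
None
```

The job is handed in at about 33 s: the sensor, collar, block and flange were put away in the order asked, each lowered until contact before release, and the screwdriver and bottle were left where they were.

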